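Fix the length stop of the rice-cake cutter

TASK

Set the rice-cake cutter to its middle length: put the loose aluminium length stop on the cutter board between the two rails, upright face towards the blade, with its keyhole over the middle keyhole of the board. Then pass the red-winged thumbscrew down through both keyholes until it is fully home and lock it with a quarter turn, and let go. Leave the stamp and the rice cakes beside the cutter where they are.

Things in the scene. Friction and masses are not known exactly. Their poses are not given: they have to be found in the camera images.
- cutter_board: Fixed cutter board, white top 26 mm above the table, steel frame. Origin on the table under it; x runs along it to the blade, y across, z up. It reaches x -98..115, y -64..64 mm. Two round steel rails along x, 6 mm high, inner sides at y = -51.5 and 51.5, from x = -95 to 50 mm. Three equal keyholes lie on y = 0, at x = -70, -30 (middle) and 10 mm
- middle_hole (a point): Centre of the board's middle keyhole, on its white top surface; axes as the board's. Each keyhole is a 14 x 14 mm eye crossed by a slot 28 mm long (along y) and 10 mm wide, right through the 8 mm board; below is a hollow 18 mm high. The other two keyholes are 40 mm away in x
- blade_lever (a joint): Angle of the cutter's hinged blade lever, 0 = closed (as it starts; it falls shut). Blade and lever stand across the board at the board's x = 62 mm, between two dark cheeks 58 mm high; lever top 68 mm above the table, black handle 75 mm high out to y = -138 mm of the board
- stop_hole (a point): Loose length stop, an aluminium angle, 0.3 kg, standing foot down on the table: this is its keyhole's centre on the foot's underside. x points to the upright face, y along the stop, z up. Foot 6 mm thick, x -26..38, y -50..50 mm; keyhole same as the board's, slot along y. It fits between the rails with 1.5 mm spare at each end
- stop_face (a point): On the stop's upright face, half way along: x 34, y 0, z 24 mm from stop_hole, same axes. The face is 8 mm thick (x) and 100 mm long (y); its top is 40 mm, the foot's upper side 6 mm above the underside. Pinch it from above across its thickness
- screw_stem (a point): Centre of the stem of the thumbscrew (90 mm long, 0.11 kg), which starts lying flat on the table with this point 10 mm up. x points towards its tip, y along its wings. The square steel stem, 20 x 20 mm, spans x -22.5..22.5; its tip end is the shoulder that rests on the stop's foot when the screw is home; this point is then 54.5 mm above the table
- screw_wings (a point): Centre of the thumbscrew's red wing grip, at x = -31.5 mm of screw_stem, same axes. The grip is 18 mm long (x), 54 mm wide (y) and 16 mm thick (z), 20 mm at its middle. With the screw upright and home this point is 86 mm above the table. It turns freely by hand either way
- screw_tip (a point): Tapered tip of the thumbscrew, at x = 49.5 mm of screw_stem, same axes; 21 mm below the board's top when home. The shank is 10 mm thick; its cross pin, 24 mm long (y) and 6 mm thick, lies 7.5 mm before the tip. The pin passes the keyholes only along their slots; under the board (2.5 mm play) a quarter turn sets it across them and locks
- stamp: A white plunger stamp, 46 mm across and 43 mm high, loose, to the right of the cutter; origin at the centre of its underside
- green_cake: A dark green rice cake, 40 x 50 x 30 mm, loose, to the right of the cutter; origin at the centre of its underside
- blue_cake: A light blue rice cake, 41 x 64 x 19 mm, loose, to the right of the cutter; origin at the centre of its underside
- pumpkin_cake: A purple persimmon-shaped rice cake with a green leaf, 50 x 48 x 41 mm, loose, to the right of the cutter; origin at the centre of its underside
Things that resemble listed ones, but are neither listed nor needed, are in the scene too. What is shaped like the part that bears screw_stem but brown is not meant.

How it is judged:
On the way, in this order (a step that is already met when the one before it is completed fails the run):
1. the length stop lies flat between the rails, face towards the blade, its keyhole over the middle keyhole (distance between stop_hole and middle_hole below 0.005 m and z of stop_hole in the frame of middle_hole below 0.0025 m and x of stop_face in the frame of middle_hole above 0.02 m), for 0.2 s.
2. the thumbscrew stands upright through both keyholes, fully home (horizontal distance between screw_tip and middle_hole below 0.006 m and z of screw_tip in the frame of middle_hole below -0.0175 m and angle between the x axis of screw_stem and the z axis of middle_hole, either way round below 0.15 rad), for 0.1 s.
At the end, for the whole second after the job is handed in: Stop flat on the board (2.5 mm), face towards the blade, keyhole within 5 mm of the middle keyhole; thumbscrew upright (0.15 rad) through both, tip 17.5 mm or more below the board's top and within 6 mm of the keyhole axis, wings within 0.5 rad of square across the slots; bystanders within 40 mm (all of step 1 and all of step 2 and angle between the y axis of screw_stem and the x axis of middle_hole, either way round below 0.5 rad); the robot touches nothing.
It fails at once if the stamp or one of the rice cakes beside the cutter is pushed more than 40 mm away (distance of any of stamp, green_cake, blue_cake, pumpkin_cake from where it was at the start of the episode above 0.04 m).
It also fails if it takes over 72 s, if anything falls off the work surface, if the arm or the gripper's body presses on something with over 40 N, if the wrist force passes 120 N, or if a joint passes its speed limit or range.

ROBOT

A 7-joint arm with a two-finger parallel gripper is mounted at the origin on the work surface; the furniture and walls round the work are solid. World frame = base frame: x ahead of the robot, y to its left, z up, the work surface at z = 0. Lengths are in m, angles in rad, forces in N, time in s.
With the tool pointing down it reaches from about 0.4 to 0.85 m from the base axis. Payload 10.4 kg.
Tool frame: the origin (TCP) lies at the very end of the fingers, on their centre line; the grasp point (between the pads) lies manip.hold_point_z behind it (manip.hold_point_z is the distance from the TCP to the grasp point, in m); z points along the fingers, y is the direction in which the jaws open and shut (so a half turn about z gives the same grasp; the last joint's range is limited). The gripper opens to 85 mm and grips with 20 to 120 N. Pads are 22 mm wide; open, the fingers measure 114 mm over their backs; the gripper's body (76 mm by 85 mm) begins 54 mm behind the grasp point. The pads swing forward as they close: fully open they stand 13 mm farther back than shut.
Start: joints at [-1.188, 0.332, -0.065, 1.46, 0.022, 1.35, -0.088], TCP at [0.247, 0.574, 0.21] pointing down, gripper open.
Joint ranges: [-2.6, 2.6], [-0.5, 2.12], [-1.47, 1.34], [0.16, 2.42], [-1.27, 4.41], [0.06, 2.06], [-2.6, 2.6]. Speed limits (rad/s): [2.22, 2.22, 2.79, 2.79, 3.14, 3.14, 3.14].

INTERFACE

Orientations are given as a unit quaternion [x, y, z, w].
In Python, from workcell import manip gives the robot as it stands.
- The arm moves only by the tool jog_arm, never from a script. Its arguments are lists of equal length, an entry for each row: "translation": the shift along the world's x, y, z in mm, a list of three; "turn": the turn about the world's z in degrees. In form: {"translation": [[x, y, z], ...], "turn": [turn, ...]}. A call has 1 to 12 rows; each row is the pose to reach, as a shift and turn from the pose measured when the call began; what a row does not reach only later rows make up. A row lasts 1/12 s, in which the tool goes at most 41.7 mm and 7.16 degrees, less where a joint would pass 70% of its speed; a pose out of reach is approached as far as the arm can. A call with a gripper value outside its range is refused whole. "grip" is the finger opening in mm, from 0 to 85.4, set as the call begins (left out, the last holds). The fingers move at their own pace and stop on an object; "grip_force" is the grip in N (left out, the last holds). Time passes only in rows, so rows that repeat a pose let the fingers close. It gives the time, the measured TCP pose, the force and the opening at its end, in the units of the state.
- manip.get_obs(): the state, without advancing time (a new reading comes with each control period).
- manip.camera(name): name is "side" or "top"; returns a dict with "frame" (480x640x3 uint8, red, green, blue), "mtx" (3x3 intrinsics, pixels), "pose" (4x4, takes a point from camera to world coordinates). Camera axes: x right, y down, z forward; pixel columns grow to the right and rows downward; lengths in m; the calibration is good to about 2 mm. A picture is of the moment at which its call begins. There is no depth.
- manip.hand_in(): hands the job in, once; it reports no verdict.
Trained networks look in a picture, given as the dict that the camera call returned (one of the last four; its "shot" number tells which), for a name from the list of things; names that differ only in an ending like _2 or _b are one class to them, and where a whole thing is asked for, a point or a joint stands for the part that bears it (a point fixed in the world has none). Each returns a list of dicts, best first, with "confidence" (0 to 1); they miss things now and then, are a little off and sometimes report something else, mostly with a low value. They report only what shows in the picture. A call takes as long as a camera call. They do not tell look-alikes from the thing itself.
- manip.outline_of(picture, label): "mask" (480x640 bool, what is visible of it) and "extent" ([left, top, right, bottom] in pixels, round what is visible of it).
- manip.pinpoint(picture, label): "at" ([column, row] in pixels: a listed point, or the origin of a listed thing).
The state is a dict: "clock": time; "joint_pos": joint angles; "joint_velocities": joint speeds; "tau": joint torques, N m; "position": TCP position; "ee_rot": TCP orientation; "ft_force": force on the tool from outside, world axes, zero at the start; "torque": the same for the moment, N m; "grip_width": opening from 0.0 (shut) to 1.0 (fully open).
Only numpy, scipy, OpenCV 4.12 (cv2) and the standard library are available. Lean on these libraries where they do the work, as an engineer would, in place of code of your own. Each camera call takes 0.05 s, during which the arm holds its last target. There are 200 camera calls.

## Working session

There is one attempt and no reset: what is moved stays moved. The work goes in short steps, Python scripts to look and compute and a tool call to move; the robot and the scene stay as the last step left them, time stands still between calls to the robot, and variables do not carry over. Pictures are saved under pics/ and viewed, about 8 in all and at most 12, crops included, and the job is handed in when it is done.

Besides the shell and the picture viewer there is one more tool, called after "Emit:" as name([rows], argument=value, ...), one row to a line, values as JSON. jog_arm: Moves the arm, as the interface text tells. Its arguments: {"type":"object","properties":{"translation":{"type":"array"},"turn":{"type":"array"},"grip":{"type":"number"},"grip_force":{"type":"number"}},"required":["translation","turn"]}

```bash
mkdir -p pics
cat > h.py <<'E'
from workcell import manip
import numpy as np, cv2
def ray(p,uv):
    d=np.linalg.inv(p["mtx"])@np.array([uv[0],uv[1],1.]); P=np.array(p["pose"])
    return P[:3,3], P[:3,:3]@d
def onz(p,uv,z):
    o,d=ray(p,uv); return (o+d*(z-o[2])/d[2])
def proj(p,X):
    P=np.linalg.inv(p["pose"]); c=P[:3,:3]@np.array(X)+P[:3,3]; q=np.array(p["mtx"])@c; return q[:2]/q[2]
def tri(ps,uvs):
    A=np.zeros((3,3));b=np.zeros(3)
    for p,u in zip(ps,uvs):
        o,d=ray(p,u); d=d/np.linalg.norm(d); M=np.eye(3)-np.outer(d,d); A+=M;b+=M@o
    return np.linalg.solve(A,b)
def save(p,n,crop=None,s=1):
    f=p["frame"][:,:,::-1]
    if crop: f=f[crop[1]:crop[3],crop[0]:crop[2]]
    cv2.imwrite("pics/"+n,cv2.resize(f,None,fx=s,fy=s,interpolation=cv2.INTER_CUBIC))
E
python3 - <<'E'
from h import *
np.set_printoptions(precision=3,suppress=True)
s=manip.camera("side");t=manip.camera("top")
save(s,"s0.png");save(t,"t0.png")
print(manip.hold_point_z,s["pose"],t["pose"])
Z=dict(cutter_board=0,middle_hole=.026,stop_hole=0,stop_face=.024,screw_stem=.01,screw_wings=.01,screw_tip=.01,stamp=0)
for k,z in Z.items():
  for n,p in(("side",s),("top",t)):
    for r in manip.pinpoint(p,k)[:4]: print(k,n,np.round(r["at"],1),round(r["confidence"],2),onz(p,r["at"],z))
print(manip.get_obs())
E
```

```text
0.0187 [[ 0.893 -0.256  0.37   0.094]
 [-0.45  -0.482  0.752 -0.804]
 [-0.014 -0.838 -0.545  0.661]
 [ 0.     0.     0.     1.   ]] [[-0.006 -0.997  0.075  0.371]
 [-1.     0.005 -0.008  0.021]
 [ 0.007 -0.075 -0.997  1.629]
 [ 0.     0.     0.     1.   ]]
cutter_board side [392.4 291.2] 0.81 [ 0.596 -0.155  0.   ]
cutter_board top [395.3 209.1] 0.65 [ 0.591 -0.173  0.   ]
cutter_board top [323.5 250.5] 0.4 [0.471 0.036 0.   ]
middle_hole side [386.1 278.9] 0.69 [ 0.589 -0.136  0.026]
middle_hole top [382.  209.3] 0.7 [ 0.587 -0.132  0.026]
stop_hole side [309.8 266.2] 0.58 [0.466 0.027 0.   ]
stop_hole top [322.2 252.5] 0.9 [0.466 0.04  0.   ]
stop_hole top [463.4 199.5] 0.7 [ 0.618 -0.372  0.   ]
stop_face side [313.  262.1] 0.76 [0.467 0.009 0.024]
stop_face top [335.9 249.9] 0.97 [0.471 0.001 0.024]
stop_face top [384.5 211.4] 0.73 [ 0.581 -0.139  0.024]
stop_face top [465.  199.9] 0.25 [ 0.613 -0.371  0.024]
screw_stem side [212.4 210.2] 0.78 [0.319 0.424 0.01 ]
screw_stem top [231.9 254.7] 0.67 [0.46  0.299 0.01 ]
screw_stem top [397.6 209.9] 0.62 [ 0.587 -0.179  0.01 ]
screw_s
[... 509 characters left out ...]
89.9] 0.52 [0.36 0.39 0.01]
stamp side [430.4 352.3] 0.69 [ 0.554 -0.349  0.   ]
stamp side [305.3 264.8] 0.34 [0.458 0.038 0.   ]
stamp side [356.1 356.1] 0.22 [ 0.418 -0.29   0.   ]
stamp top [456.2 220.4] 0.45 [ 0.557 -0.35   0.   ]
{'clock': 0.9, 'joint_pos': array([-1.188,  0.332, -0.065,  1.46 ,  0.022,  1.35 , -0.088]), 'joint_velocities': array([-0.001, -0.   ,  0.   , -0.   , -0.002,  0.002,  0.001]), 'tau': array([  0.   , -62.521,   0.05 , -39.182,   0.017,   0.002,  -0.   ]), 'position': array([0.247, 0.574, 0.21 ]), 'ee_rot': array([0.202, 0.979, 0.   , 0.   ]), 'ft_force': array([ 0.135, -0.077, -0.462]), 'torque': array([0.037, 0.009, 0.007]), 'grip_width': 0.9975714948280485}
```

View pics/t0.png

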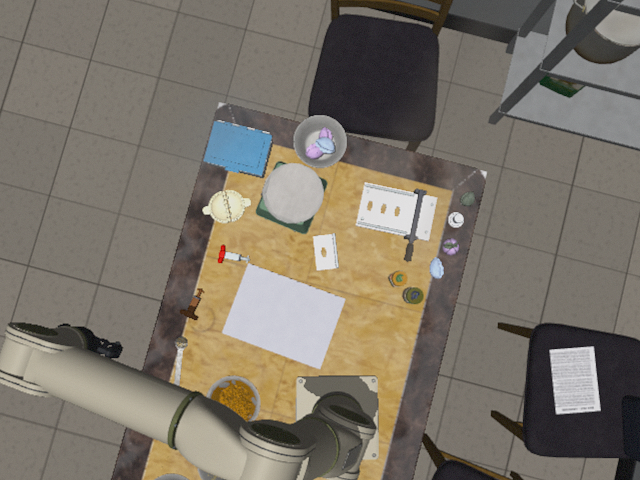

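View pics/s0.png

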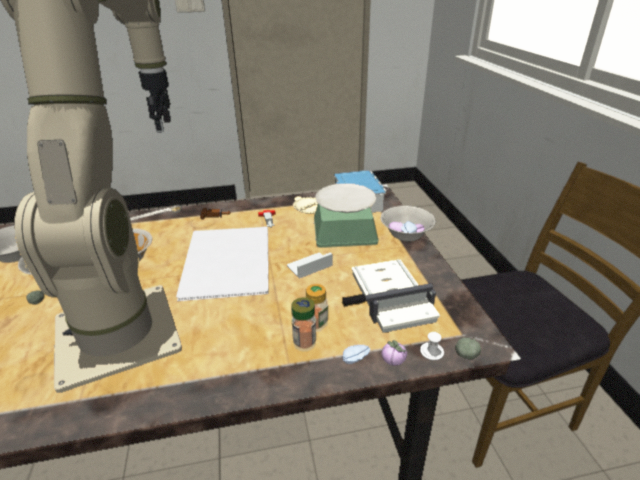

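The top view shows the board at (396,210), its three keyholes at (370–397, 205–212) and the blade at the right. The stop is at (325,252) with its upright face on the right. The red thumbscrew is at (233,255), and a brown look-alike at (192,304). The side view shows red at (267,217) and brown at (213,212). The red one fits, because the brown one is excluded by the task. I'll confirm this in one enlarged crop.

Run:
```python
from h import *
t=cv2.imread("pics/t0.png");s=cv2.imread("pics/s0.png")
r=lambda f,a,w,h:cv2.resize(f[a[1]:a[3],a[0]:a[2]],(w,h),interpolation=cv2.INTER_CUBIC)
A=np.hstack([r(t,(180,230,260,330),320,400)[:300],r(s,(190,195,290,235),480,192)[:, :].repeat(1,0) if 0 else cv2.copyMakeBorder(r(s,(190,195,290,235),480,192),0,108,0,0,0)])
B=np.hstack([r(t,(300,175,450,275),400,267),r(s,(280,245,440,335),400,225+42)])
cv2.imwrite("pics/c1.png",np.vstack([A,B]))
```

```text
(no output)
```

View pics/c1.png

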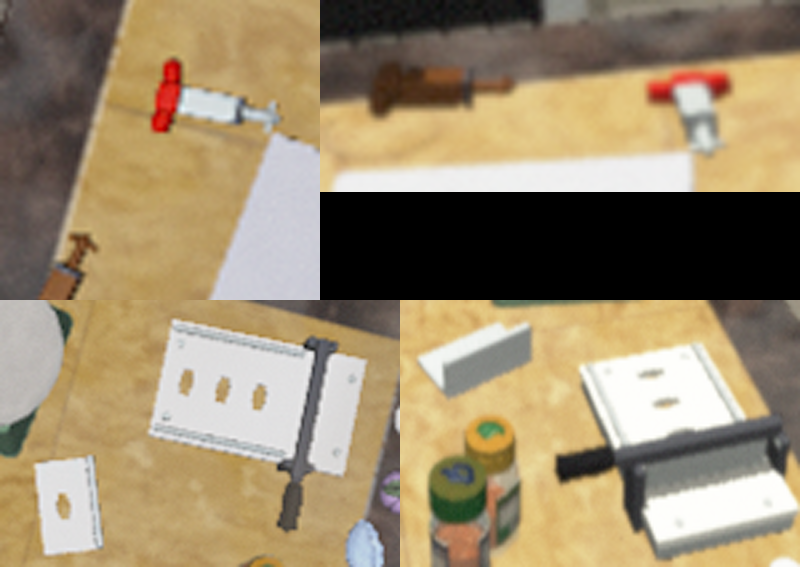

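The crop confirms it: the red-winged thumbscrew with the steel stem has its wings at top px (222,254) and its tip at (249,259). The other one is all brown. The stop's upright face already points roughly towards +px-x. Next I'll measure accurately.

```bash
cat > m.py <<'E'
from h import *
def holes(p,box,z,thr=45,amin=8):
    x0,y0,x1,y1=box; S=8
    f=cv2.resize(p["frame"][y0:y1,x0:x1],None,fx=S,fy=S,interpolation=cv2.INTER_CUBIC)
    d=f[:,:,0].astype(float)-f[:,:,2]
    m=(d>thr).astype(np.uint8)
    n,l,st,c=cv2.connectedComponentsWithStats(m)
    out=[]
    for i in range(1,n):
        x,y,w,h,a=st[i]
        if x>0 and y>0 and x+w<m.shape[1] and y+h<m.shape[0] and a>amin*S*S:
            W=np.where(cv2.dilate((l==i).astype(np.uint8),np.ones((9,9))),np.clip(d-12,0,None),0)
            yy,xx=np.mgrid[:W.shape[0],:W.shape[1]]
            u=((W*xx).sum()/W.sum()+.5)/S-.5+x0; v=((W*yy).sum()/W.sum()+.5)/S-.5+y0
            out.append((a/S/S,np.round([u,v],2),onz(p,(u,v),z)))
    return out
E
python3 - <<'E'
from m import *
np.set_printoptions(precision=4,suppress=True)
t=manip.camera("top");s=manip.camera("side")
for r in holes(t,(362,185,410,235),.022): print("board",r)
for r in holes(t,(314,236,336,270),.003): print("stop",r)
for r in holes(s,(360,263,430,305),.022): print("board side",r)
for p,n in((t,"top"),(s,"side")):
  for k in("stop_hole","screw_stem","cutter_board"):
    for r in manip.outline_of(p,k)[:3]:
      c=max(cv2.findContours(r["mask"].astype(np.uint8),0,2)[0],key=cv2.contourArea)
      print(n,k,round(r["confidence"],2),r["extent"],cv2.minAreaRect(c))
# red wings blob
for p,n,b in((t,"top",(205,235,265,275)),(s,"side",(245,195,295,235))):
  f=p["frame"][b[1]:b[3],b[0]:b[2]].astype(float); w=np.clip(f[:,:,0]-np.maximum(f[:,:,1],f[:,:,2])-60,0,None)
  # reject table wood: require strong red
  w[(f[:,:,1]>90)]=0
  yy,xx=np.nonzero(w>20); c=np.array([xx.mean()+b[0],yy.mean()+b[1]]); print("red",n,c,len(xx),onz(p,c,.012))
  q=np.array([onz(p,(x+b[0],y+b[1]),.012)[:2] for x,y in zip(xx,yy)]); e,v=np.linalg.eigh(np.cov(q.T)); print(np.sqrt(e),v[:,1],np.ptp((q-q.mean(0))@v[:,1]))
E
```

```text
board (np.float64(33.171875), array([369.41, 205.36]), array([ 0.5991, -0.0963,  0.022 ]))
board (np.float64(32.84375), array([382.9, 208.6]), array([ 0.5896, -0.1349,  0.022 ]))
board (np.float64(32.984375), array([396.56, 211.3 ]), array([ 0.5815, -0.1741,  0.022 ]))
stop (np.float64(35.984375), array([323.3, 251.6]), array([0.4681, 0.0368, 0.003 ]))
top stop_hole 0.92 [312.9, 235.0, 338.6, 269.2] ((325.7772521972656, 251.27227783203125), (35.124813079833984, 22.388336181640625), 84.2894058227539)
top screw_stem 0.82 [219.5, 248.5, 248.0, 262.1] ((230.14964294433594, 258.0365295410156), (23.25870132446289, 13.955220222473145), 25.01689338684082)
top screw_stem 0.76 [179.5, 291.1, 205.2, 318.5] ((196.2845458984375, 304.9060974121094), (17.24442481994629, 31.292680740356445), 41.987213134765625)
top cutter_board 0.96 [360.8, 180.0, 435.9, 260.1] ((394.2944641113281, 220.35145568847656), (74.0607681274414, 72.773193359375), 11.888657569885254)
side stop_hole 0.65 [287.4, 256.1, 333.1, 278.6] ((310.50445556640625, 264.2984619140625), (18.452430725097656, 45.49397277832031), 70.70995330810547)
side screw_stem 0.52 [200.2, 207.9, 229.7, 216.5] ((214.5, 213.5), (11.0, 29.0), 90.0)
side screw_stem 0.5 [255.4, 207.9, 275.6, 226.3] ((268.0000305175781, 215.50001525878906), (19.091880798339844, 14.849241256713867), 45.0)
side cutter_board 0.76 [344.4, 257.6, 440.5, 332.6] ((388.2567443847656, 296.5405578613281), (69.86956787109375, 95.02261352539062), 80.53767395019531)
red top [221.2927 253.8537] 82 [0.4627 0.3287 0.012 ]
[0.0039 0.0141] [-0.9792  0.2027] 0.0504676000731341
red side [265.5862 212.6207] 29 [0.4587 0.3276 0.012 ]
[0.0067 0.0174] [-0.9912  0.1326] 0.048855353872794306
```

```bash
cat > fit.py <<'E'
from m import *
from scipy.optimize import minimize
def box(x0,x1,y0,y1,z0,z1): return np.array([[x,y,z] for x in(x0,x1) for y in(y0,y1) for z in(z0,z1)],float)
STOP=[box(-26,38,-50,50,0,6),box(30,38,-50,50,6,40)]
def sil(p,q,parts,roi,z=0,S=8):
    x,y,a=q; R=np.array([[np.cos(a),-np.sin(a),0],[np.sin(a),np.cos(a),0],[0,0,1]])
    m=np.zeros(((roi[3]-roi[1])*S,(roi[2]-roi[0])*S),np.uint8)
    for b in parts:
        w=b/1000@R.T+[x,y,z]
        u=np.array([proj(p,k) for k in w])
        u=((u+.5-[roi[0],roi[1]])*S*16).astype(np.int32)
        cv2.fillConvexPoly(m,cv2.convexHull(u),255,shift=4)
    return cv2.resize(m,None,fx=1/S,fy=1/S,interpolation=cv2.INTER_AREA)/255.
def white(p,roi):
    f=p["frame"][roi[1]:roi[3],roi[0]:roi[2]].astype(float)
    d=f[:,:,0]-f[:,:,2]
    return 1-np.clip((d-10)/75,0,1)
def fit(views,q0,parts,z=0):
    W=[white(p,r) for p,r in views]
    c=lambda q:sum(((sil(p,q,parts,r,z)-w)**2).sum() for (p,r),w in zip(views,W))
    r=minimize(lambda v:c(np.array(v)*[.001,.001,.01]),np.array(q0)/[.001,.001,.01],method="Nelder-Mead",options=dict(initial_simplex=np.array(q0)/[.001,.001,.01]+np.array([[0,0,0],[4,0,0],[0,4,0],[0,0,4]]),xatol=.02,fatol=.01))
    return r.x*[.001,.001,.01],r.fun,c(np.array(q0))
E
python3 - <<'E'
from fit import *
np.set_printoptions(precision=4,suppress=True)
t=manip.camera("top");s=manip.camera("side")
T=(t,(305,228,347,276));S=(s,(278,246,342,286))
for n,v in(("top",[T]),("side",[S]),("both",[T,S])):
    q,f,f0=fit(v,[.468,.037,np.radians(-84)],STOP); print(n,q[:2],np.degrees(q[2]),f,f0)
B=[box(-98,50,-64,64,20,26)]
q0=[.590-.0066,-.135-.0293,np.radians(-102.7)]
q,f,f0=fit([(t,(352,175,412,243))],q0,[box(-98,52,-64,64,10,26)])
print("board",q[:2],np.degrees(q[2]),f,f0, "mid",q[:2]-.03*np.array([np.cos(q[2]),np.sin(q[2])]))
E
```

```text
top [0.4673 0.0369] -84.04373103475768 52.4724582852749 54.824199923106505
side [0.4654 0.037 ] -84.79197234050645 28.34284475201845 40.96470711264898
both [0.4668 0.037 ] -84.1753308839657 84.09234725105729 95.78890703575549
board [ 0.5842 -0.1652] -101.86783628278151 220.46192756632064 228.40045890042293 mid [ 0.5903 -0.1359]
```

Emit:
jog_arm([
  [20,-41,-5],
  [40,-82,-10],
  [60,-123,-15],
  [80,-164,-20],
  [100,-205,-25],
  [120,-246,-30],
  [140,-287,-35],
  [160,-328,-40],
  [180,-369,-45],
  [200,-410,-50],
  [212,-451,-55],
  [219,-490,-60],
], turn=[0,0,0,0,5,10,15,20,25,29,29,29], grip=60, grip_force=40)

```text
clock: 2.4
position: [0.4554, 0.1218, 0.1548]
ee_rot: [-0.05, 0.999, 0.0, 0.001]
ft_force: [1.4, 0.3, 0.2]
grip_width: 0.701
```

Emit:
jog_arm([
  [6,-40,0],
  [11,-80,-20],
  [15.5,-119,-50],
  [15.5,-119,-80],
  [15.5,-119,-105],
  [15.5,-119,-125],
  [15.5,-119,-138],
  [15.5,-119,-141],
  [15.5,-119,-141],
  [15.5,-119,-141],
], turn=[0,0,0,0,0,0,0,0,0,0])

```text
clock: 3.23
position: [0.4715, 0.0028, 0.0146]
ee_rot: [-0.05, 0.999, 0.0, 0.001]
ft_force: [0.3, 0.1, 1.0]
grip_width: 0.699
```

Emit:
jog_arm([
  [0,0,0],
  [0,0,0],
  [0,0,0],
  [0,0,0],
  [0,0,0],
  [0,0,0],
], turn=[0,0,0,0,0,0], grip=0, grip_force=50)

```text
clock: 3.73
position: [0.4718, 0.0029, 0.0153]
ee_rot: [-0.05, 0.999, 0.0, 0.001]
ft_force: [-3.6, -0.6, 9.4]
grip_width: 0.043
```

Run:
```python
from h import *
o=manip.get_obs();print(o["clock"],o["position"],o["ft_force"],o["grip_width"],manip.hold_point_z)
s=manip.camera("side");save(s,"g1.png",(270,200,350,290),6)
```

```text
3.7333 [0.47180053 0.00286474 0.01534297] [-3.55304627 -0.57884959  9.36097892] 0.04285678767816766 0.0187
```

View pics/g1.png

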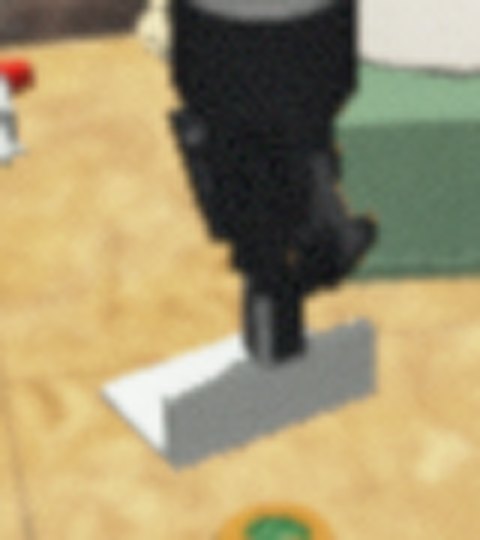

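The picture shows the fingers closed on the middle of the stop's upright face, at about (275,330) in the crop. I'll lift and carry it.

Emit:
jog_arm([
  [0,0,15],
  [0,0,35],
  [0,0,60],
  [20,-30,70],
  [40,-60,70],
  [58,-90,70],
  [76,-118,70],
  [94,-145,70],
  [106,-163,70],
  [111,-171,70],
  [111.5,-172,65],
  [111.5,-172,60],
], turn=[0,0,0,-3,-6,-9,-12,-15,-18,-18.3,-18.3,-18.3])

```text
clock: 4.78
position: [0.5828, -0.1688, 0.0745]
ee_rot: [0.109, 0.994, 0.0, 0.001]
ft_force: [-0.2, 1.4, -3.3]
grip_width: 0.043
```

Run:
```python
from fit import *
np.set_printoptions(precision=4,suppress=True)
o=manip.get_obs();print(o["clock"],o["position"],o["ee_rot"],o["ft_force"],o["grip_width"])
t=manip.camera("top");s=manip.camera("side");save(s,"g2.png",(300,200,460,340),5)
for r in holes(t,(362,175,400,235),.003+.058): print("stop",r)
for k in("stop_hole","stop_face"):
  print(k,tri([t,s],[manip.pinpoint(t,k)[0]["at"],manip.pinpoint(s,k)[0]["at"]]))
```

```text
4.7833 [ 0.5828 -0.1688  0.0745] [0.1087 0.9941 0.0004 0.0008] [-0.241   1.4189 -3.3235] 0.042814104336410926
stop (np.float64(33.578125), array([369.41, 205.35]), array([ 0.5936, -0.0935,  0.061 ]))
stop (np.float64(9.765625), array([383.22, 207.34]), array([ 0.5878, -0.1321,  0.061 ]))
stop_hole [ 0.59  -0.139  0.051]Traceback (most recent call last):
  File "<stdin>", line 7, in <module>
IndexError: list index out of range
```

View pics/g2.png

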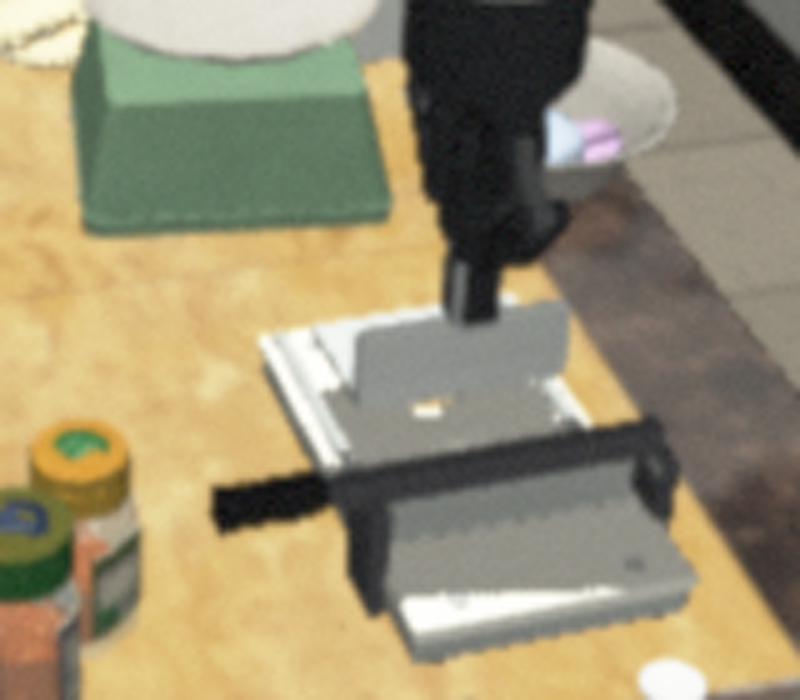

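The stop hangs level over the board between the rails, with the face towards the blade. I'll lower it.

Emit:
jog_arm([
  [0.5,-0.5,-8],
  [0.5,-0.5,-16],
  [0.5,-0.5,-22],
  [0.5,-0.5,-26],
  [0.5,-0.5,-29],
  [0.5,-0.5,-31],
  [0.5,-0.5,-32.5],
  [0.5,-0.5,-33.5],
  [0.5,-0.5,-34],
  [0.5,-0.5,-34],
], turn=[0,0,0,0,0,0,0,0,0,0])

```text
clock: 5.87
position: [0.5838, -0.1686, 0.0416]
ee_rot: [0.108, 0.994, 0.001, 0.001]
ft_force: [0.2, -0.9, -1.8]
grip_width: 0.044
```

Run:
```python
from fit import *
np.set_printoptions(precision=4,suppress=True)
o=manip.get_obs();print(o["clock"],o["position"],o["ee_rot"],o["ft_force"],o["torque"],o["grip_width"])
t=manip.camera("top");s=manip.camera("side")
f=np.hstack([cv2.resize(p["frame"][b[1]:b[3],b[0]:b[2],::-1],(400,400),interpolation=cv2.INTER_CUBIC) for p,b in((t,(350,170,430,250)),(s,(345,245,435,335)))])
cv2.imwrite("pics/g3.png",f)
for r in holes(t,(362,175,410,235),.030,35,3): print("hole",r)
```

```text
5.8667 [ 0.5838 -0.1686  0.0416] [0.1083 0.9941 0.0006 0.0015] [ 0.1643 -0.9297 -1.7535] [-0.2445 -0.0312  0.0259] 0.04393793020602395
hole (np.float64(37.5625), array([369.41, 205.37]), array([ 0.5979, -0.0957,  0.03  ]))
hole (np.float64(11.640625), array([381.43, 208.83]), array([ 0.5878, -0.13  ,  0.03  ]))
```

View pics/g3.png

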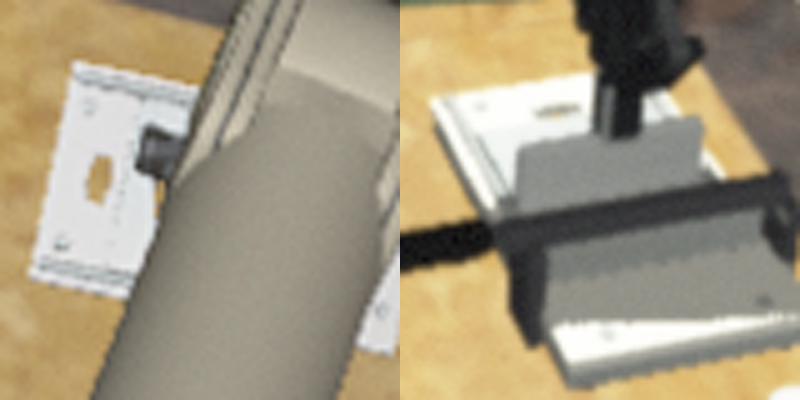

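Both views agree: the stop is down between the rails and the wrist carries part of its weight. I'll release it and retreat towards the screw, then check from above.

Emit:
jog_arm([
  [0,0,0],
  [0,0,0],
  [0,0,0],
  [0,0,15],
  [0,0,40],
  [0,0,75],
  [-10,35,90],
  [-20,75,90],
  [-32,115,90],
  [-44,155,90],
  [-56,195,90],
  [-68,235,90],
], turn=[0,0,0,0,0,0,7,14,21,28,35,42], grip=40)

```text
clock: 6.97
position: [0.5151, 0.0681, 0.1321]
ee_rot: [-0.258, 0.966, 0.001, 0.002]
ft_force: [0.4, 0.6, 0.9]
grip_width: 0.466
```

Run:
```python
from fit import *
np.set_printoptions(precision=4,suppress=True)
o=manip.get_obs();print(o["clock"],o["position"],o["ee_rot"],o["grip_width"])
t=manip.camera("top");s=manip.camera("side")
f=np.hstack([cv2.resize(p["frame"][b[1]:b[3],b[0]:b[2],::-1],(400,400),interpolation=cv2.INTER_CUBIC) for p,b in((t,(350,170,430,250)),(s,(345,245,435,335)))])
cv2.imwrite("pics/g4.png",f)
for r in holes(t,(358,175,412,239),.030,35,3): print("hole",r)
for p in(t,s):
  for k in("screw_stem","screw_wings","screw_tip"):
    for r in manip.pinpoint(p,k)[:3]: print(k,r["confidence"],r["at"],onz(p,r["at"],.01))
```

```text
6.9667 [0.5151 0.0681 0.1321] [-0.2582  0.9661  0.0012  0.0017] 0.4660791306546903
hole (np.float64(37.28125), array([369.41, 205.38]), array([ 0.5979, -0.0957,  0.03  ]))
hole (np.float64(35.328125), array([382.89, 208.47]), array([ 0.5888, -0.1341,  0.03  ]))
hole (np.float64(15.359375), array([397.81, 211.45]), array([ 0.5801, -0.1767,  0.03  ]))
screw_stem 0.83 [189.9, 307.2] [0.3113 0.417  0.01  ]
screw_stem 0.61 [232.6, 255.8] [0.457  0.2967 0.01  ]
screw_wings 0.76 [223.3, 254.3] [0.4615 0.3234 0.01  ]
screw_wings 0.49 [186.8, 314.7] [0.2902 0.4255 0.01  ]
screw_wings 0.34 [453.1, 219.6] [ 0.5582 -0.3386  0.01  ]
screw_tip 0.79 [251.5, 257.6] [0.4516 0.2426 0.01  ]
screw_tip 0.76 [198.7, 287.0] [0.3685 0.3927 0.01  ]
screw_tip 0.45 [380.1, 206.9] [ 0.5962 -0.1281  0.01  ]
screw_stem 0.74 [211.3, 211.6] [0.3133 0.417  0.01  ]
screw_stem 0.63 [265.8, 216.9] [0.451  0.3057 0.01  ]
screw_wings 0.56 [209.2, 212.7] [0.3057 0.4131 0.01  ]
screw_wings 0.44 [392.5, 280.4] [ 0.6118 -0.131   0.01  ]
screw_wings 0.37 [270.1, 227.4] [0.4403 0.2415 0.01  ]
screw_tip 0.61 [229.3, 214.8] [0.3569 0.3707 0.01  ]
screw_tip 0.48 [269.1, 228.4] [0.4357 0.2376 0.01  ]
```

View pics/g4.png

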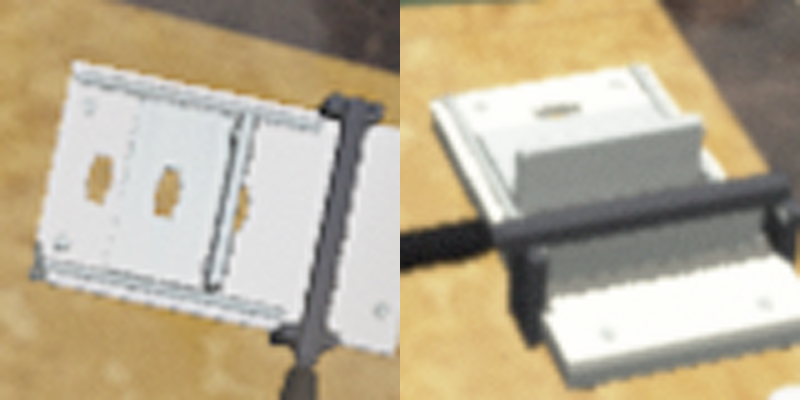

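In both views the stop lies between the rails with its face towards the blade. Its hole shows clear at (382.9,208.5), exactly where the board's middle hole was (382.9,208.6). Now for the screw. I'll grip the wing ends with the jaws along its y axis and minimum force, so that the stem can swing down.

Emit:
jog_arm([
  [-5,20,0],
  [-10,42,0],
  [-14,64,0],
  [-18,86,0],
  [-23,108,0],
  [-28,130,0],
  [-32,152,0],
  [-36,174,0],
  [-41,196,0],
  [-46,218,0],
  [-50,240,-20],
  [-54,259,-40],
], turn=[-7,-14,-21,-28,-35,-42,-49,-56,-63,-70,-77,-84], grip=72, grip_force=20)

```text
clock: 8.37
position: [0.4634, 0.3251, 0.0921]
ee_rot: [0.462, 0.887, 0.001, 0.002]
ft_force: [-0.2, -0.2, -0.1]
grip_width: 0.845
```

Emit:
jog_arm([
  [0,0,0],
  [0,0,0],
  [0,0,0],
  [0,0,0],
  [0,0,0],
  [0,0,0],
  [0,0,0],
  [0,0,0],
  [0,0,0],
], turn=[-7,-14,-21,-28,-35,-42,-46,-46,-46])

```text
clock: 9.12
position: [0.464, 0.3244, 0.092]
ee_rot: [0.771, 0.636, 0.0, 0.003]
ft_force: [-0.2, 0.6, -0.0]
grip_width: 0.844
```

Run:
```python
from fit import *
np.set_printoptions(precision=4,suppress=True)
o=manip.get_obs();q=o["ee_rot"];print(o["clock"],o["position"],q,np.degrees(np.arctan2(1-2*q[0]**2,2*q[0]*q[1])),o["joint_pos"])
```

```text
9.1167 [0.464  0.3244 0.092 ] [0.7714 0.6363 0.0003 0.0026] -10.963861070347063 [-1.0468  0.31    0.4168  1.7822 -0.1349  1.0774 -0.7751]
```

Emit:
jog_arm([
  [-2,6,-20],
  [-2,6,-45],
  [-2,6,-65],
  [-2,6,-78],
  [-2,6,-85],
  [-2,6,-88],
  [-2,6,-88],
], turn=[0,0,0,0,0,0,0])

```text
clock: 9.7
position: [0.4622, 0.3303, 0.004]
ee_rot: [0.771, 0.636, 0.0, 0.003]
ft_force: [-0.4, -0.2, -0.6]
grip_width: 0.845
```

Emit:
jog_arm([
  [0,0,0],
  [0,0,0],
  [0,0,0],
  [0,0,0],
  [0,0,0],
  [0,0,0],
], turn=[0,0,0,0,0,0], grip=50, grip_force=20)

```text
clock: 10.2
position: [0.4622, 0.3304, 0.0043]
ee_rot: [0.771, 0.636, 0.0, 0.003]
ft_force: [-0.3, -0.9, -0.1]
grip_width: 0.587
```

Emit:
jog_arm([
  [0,0,25],
  [0,0,60],
  [0,0,95],
  [0,0,110],
  [0,0,110],
  [0,0,110],
  [0,0,110],
], turn=[0,0,0,0,0,0,0])

```text
clock: 10.78
position: [0.4617, 0.3301, 0.1134]
ee_rot: [0.771, 0.637, -0.0, 0.003]
ft_force: [0.3, 0.4, -0.5]
grip_width: 0.588
```

Run:
```python
from fit import *
np.set_printoptions(precision=4,suppress=True)
o=manip.get_obs();print(o["clock"],o["position"],o["grip_width"]*85.4)
s=manip.camera("side");save(s,"g5.png",(220,140,310,240),5)
t=manip.camera("top")
for p in(t,s):
  for k in("screw_stem","screw_wings","screw_tip"):
    for r in manip.pinpoint(p,k)[:2]: print(k,r["confidence"],r["at"])
```

```text
10.7833 [0.4617 0.3301 0.1134] 50.23966957401143
screw_stem 0.65 [230.5, 252.4]
screw_stem 0.36 [191.6, 306.9]
screw_wings 0.63 [220.8, 253.3]
screw_wings 0.38 [190.4, 317.6]
screw_tip 0.71 [248.1, 258.2]
screw_stem 0.71 [213.2, 212.5]
screw_stem 0.5 [267.4, 215.2]
screw_wings 0.76 [264.8, 210.9]
screw_wings 0.51 [207.4, 215.1]
screw_tip 0.6 [272.8, 225.7]
screw_tip 0.6 [231.8, 210.4]
```

View pics/g5.png

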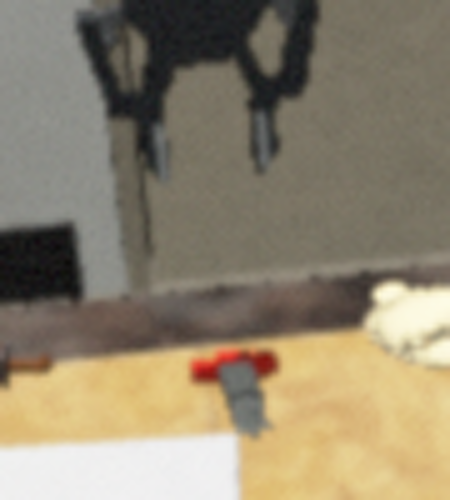

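The jaws stopped at their commanded 50 mm and the screw stayed on the table. The readout runs about 4 mm under the true width (the 8 mm face read 3.6), so I'll close further.

Emit:
jog_arm([
  [0,0,-30],
  [0,0,-65],
  [0,0,-95],
  [0,0,-107],
  [0,0,-111],
  [0,0,-111.5],
  [0,0,-111.5],
], turn=[0,0,0,0,0,0,0], grip=72)

```text
clock: 11.77
position: [0.4631, 0.3309, 0.0038]
ee_rot: [0.771, 0.636, 0.001, 0.003]
ft_force: [0.3, -0.5, 1.1]
grip_width: 0.844
```

Emit:
jog_arm([
  [0,0,0],
  [0,0,0],
  [0,0,0],
  [0,0,0],
  [0,0,0],
  [0,0,0],
  [0,0,0],
], turn=[0,0,0,0,0,0,0], grip=42, grip_force=20)

```text
clock: 12.35
position: [0.4631, 0.3308, 0.0039]
ee_rot: [0.771, 0.636, 0.001, 0.003]
ft_force: [-0.0, -1.0, -0.5]
grip_width: 0.491
```

Emit:
jog_arm([
  [0,0,25],
  [0,0,60],
  [0,0,95],
  [0,0,110],
  [0,0,110],
  [0,0,110],
  [0,0,110],
], turn=[0,0,0,0,0,0,0])

```text
clock: 12.93
position: [0.4625, 0.3305, 0.1129]
ee_rot: [0.771, 0.636, 0.0, 0.003]
ft_force: [-0.8, 0.2, 0.1]
grip_width: 0.499
```

Run:
```python
from fit import *
np.set_printoptions(precision=4,suppress=True)
o=manip.get_obs();print(o["clock"],o["position"],o["grip_width"]*85.4)
s=manip.camera("side")
t=manip.camera("top")
for n,p in(("t",t),("s",s)):
  for k in("screw_stem","screw_wings","screw_tip"):
    for r in manip.pinpoint(p,k)[:3]: print(n,k,r["confidence"],r["at"])
  f=p["frame"].astype(int); m=(f[:,:,0]>110)&(f[:,:,1]<70)&(f[:,:,2]<70); m[:, :205]=0;m[:,290:]=0;m[:150]=0
  yy,xx=np.nonzero(m); print("red",n,len(xx),xx.mean(),yy.mean(),np.ptp(xx),np.ptp(yy))
print("expected wings if gripped",proj(t,o["position"]+[0,0,.01]),proj(s,o["position"]+[0,0,.01]))
```

```text
12.9333 [0.4625 0.3305 0.1129] 42.61820836802615
t screw_stem 0.83 [233.6, 253.9]
t screw_wings 0.65 [220.9, 252.2]
t screw_wings 0.48 [188.8, 313.2]
t screw_tip 0.73 [251.8, 257.2]
t screw_tip 0.54 [396.6, 209.5]
red t 58 220.51724137931035 255.8448275862069 6 17
s screw_stem 0.76 [269.2, 218.5]
s screw_stem 0.71 [215.1, 215.2]
s screw_wings 0.81 [206.7, 212.7]
s screw_wings 0.71 [265.1, 212.6]
s screw_tip 0.68 [271.5, 225.4]
s screw_tip 0.63 [235.0, 213.0]
red s 39 266.4871794871795 212.76923076923077 15 4
expected wings if gripped [212.7172 251.6192] [263.2426 178.7748]
```

Run:
```python
from fit import *
np.set_printoptions(precision=4,suppress=True)
s=manip.camera("side");t=manip.camera("top")
P=np.array([.4625,.3305,.1129])
for dz in(0,.01,.02,.03):print(dz,proj(s,P+[0,0,dz]),proj(t,P+[0,0,dz]))
# dark fingers' lowest rows
f=np.hstack([cv2.resize(p["frame"][b[1]:b[3],b[0]:b[2],::-1],(400,400),interpolation=cv2.INTER_NEAREST) for p,b in((t,(190,225,250,285)),(s,(235,160,295,220)))])
cv2.imwrite("pics/g6.png",f)
```

```text
0 [263.5342 181.9029] [213.4909 251.8516]
0.01 [263.236  178.7862] [212.7261 251.6307]
0.02 [262.9352 175.6428] [211.9511 251.4069]
0.03 [262.6318 172.4725] [211.1657 251.1802]
```

View pics/g6.png

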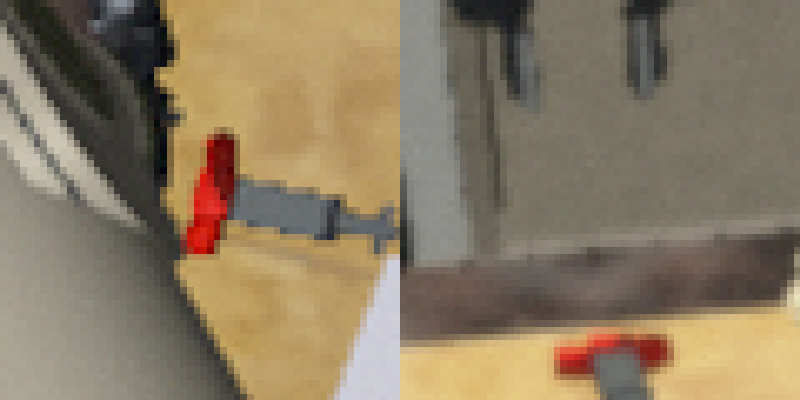

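Side view: the fingertips sit at rows 175–176, about 15–20 mm above the nominal TCP at this opening. They closed over the top of the wings, so I need to go lower, watching the force.

Emit:
jog_arm([
  [0,0,-30],
  [0,0,-65],
  [0,0,-95],
  [0,0,-110],
  [0,0,-114],
  [0,0,-117],
  [0,0,-119],
  [0,0,-119],
], turn=[0,0,0,0,0,0,0,0], grip=72)

```text
clock: 14.1
position: [0.4637, 0.3313, -0.0043]
ee_rot: [0.771, 0.636, 0.002, 0.003]
ft_force: [-0.4, 0.5, -0.3]
grip_width: 0.842
```

Emit:
jog_arm([
  [0,0,0],
  [0,0,0],
  [0,0,0],
  [0,0,0],
  [0,0,0],
  [0,0,0],
], turn=[0,0,0,0,0,0], grip=44, grip_force=20)

```text
clock: 14.6
position: [0.4637, 0.3313, -0.0042]
ee_rot: [0.771, 0.636, 0.002, 0.003]
ft_force: [-0.0, 0.2, -0.3]
grip_width: 0.513
```

Emit:
jog_arm([
  [0,0,0],
  [0,0,0],
  [0,0,0],
  [0,0,-2],
  [0,0,-4],
  [0,0,-6],
  [0,0,-8],
  [0,0,-8],
], turn=[0,0,0,0,0,0,0,0], grip=72)

```text
clock: 15.27
position: [0.4634, 0.3311, -0.0128]
ee_rot: [0.771, 0.636, 0.001, 0.003]
ft_force: [-0.8, -0.8, -0.2]
grip_width: 0.842
```

Emit:
jog_arm([
  [0,0,0],
  [0,0,0],
  [0,0,0],
  [0,0,0],
  [0,0,0],
  [0,0,0],
], turn=[0,0,0,0,0,0], grip=44, grip_force=20)

```text
clock: 15.77
position: [0.4634, 0.3311, -0.0126]
ee_rot: [0.771, 0.636, 0.001, 0.003]
ft_force: [-2.6, -1.6, 4.9]
grip_width: 0.638
```

Run:
```python
from fit import *
o=manip.get_obs();print(o["clock"],o["position"],o["grip_width"]*85.4,o["ft_force"])
s=manip.camera("side");t=manip.camera("top")
f=np.hstack([cv2.resize(p["frame"][b[1]:b[3],b[0]:b[2],::-1],(400,400),interpolation=cv2.INTER_NEAREST) for p,b in((t,(195,225,255,285)),(s,(240,185,290,235)))])
cv2.imwrite("pics/g7.png",f)
```

```text
15.7667 [ 0.4633552   0.33107476 -0.01258589] 54.497212012640446 [-2.61840552 -1.56235248  4.92079669]
```

View pics/g7.png

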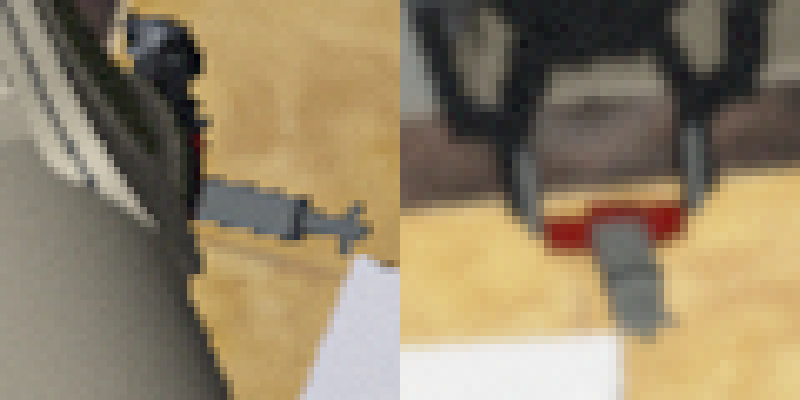

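The fingers are now on the wing ends with the opening stopped at 54.5 mm. I'll lift briskly and check by numbers whether the tip swings down.

Emit:
jog_arm([
  [0,0,30],
  [0,0,70],
  [0,0,110],
  [0,0,130],
  [0,0,130],
  [0,0,130],
  [0,0,130],
  [0,0,130],
], turn=[0,0,0,0,0,0,0,0])

```text
clock: 16.53
position: [0.4625, 0.3305, 0.1157]
ee_rot: [0.771, 0.636, -0.0, 0.003]
ft_force: [-0.2, 0.1, -1.9]
grip_width: 0.638
```

```bash
cat > look.py <<'E'
from fit import *
np.set_printoptions(precision=4,suppress=True)
o=manip.get_obs();q=o["ee_rot"];print(o["clock"],o["position"],"yaw",np.degrees(np.arctan2(1-2*q[0]**2,2*q[0]*q[1])),"w",o["grip_width"]*85.4,o["ft_force"])
s=manip.camera("side");t=manip.camera("top")
for n,p in(("s",s),("t",t)):
  print(n,"tcp+20",proj(p,o["position"]+[0,0,.02]),"tcp-60",proj(p,o["position"]-[0,0,.06]))
  for k in("screw_stem","screw_wings","screw_tip"):
    print(k,[(round(r["confidence"],2),r["at"]) for r in manip.pinpoint(p,k)[:3]])
E
python3 look.py
python3 - <<'E'
from fit import *
o=manip.get_obs();s=manip.camera("side");c=proj(s,o["position"]).astype(int)
m=manip.outline_of(s,"screw_stem");print([(round(r["confidence"],2),r["extent"]) for r in m[:3]])
f=cv2.cvtColor(s["frame"],cv2.COLOR_RGB2GRAY)
save(s,"g8.png",(c[0]-35,c[1]-40,c[0]+35,c[1]+40),6)
E
```

```text
16.5333 [0.4625 0.3305 0.1157] yaw -10.946335143687941 w 54.4971215832752 [-0.1906  0.0634 -1.9137]
s tcp+20 [262.8484 174.7635] tcp-60 [265.1908 199.2412]
screw_stem [(0.56, [266.2, 178.5]), (0.5, [214.3, 211.1])]
screw_wings [(0.64, [204.5, 212.8]), (0.44, [261.4, 176.1]), (0.2, [467.7, 352.8])]
screw_tip [(0.69, [230.9, 211.6]), (0.58, [265.8, 187.2])]
t tcp+20 [211.7337 251.3472] tcp-60 [217.6805 253.0643]
screw_stem [(0.69, [225.1, 253.3]), (0.42, [194.0, 308.1])]
screw_wings [(0.58, [212.5, 249.9]), (0.56, [188.9, 313.6])]
screw_tip [(0.79, [244.1, 259.1])]
[(0.65, [252.9, 170.1, 271.8, 187.3]), (0.52, [201.9, 206.8, 230.7, 215.3])]
```

The screw is held but stays rigidly horizontal. I'll go low, where a drop is harmless, and ease the grip in small steps so the stem swings under gravity.

Emit:
jog_arm([
  [0,0,-35],
  [0,0,-65],
  [0,0,-80],
  [0,0,-85],
  [0,0,-85],
  [0,0,-85],
], turn=[0,0,0,0,0,0])

```text
clock: 17.53
position: [0.4639, 0.3314, 0.0333]
ee_rot: [0.771, 0.636, 0.002, 0.003]
ft_force: [-0.3, 1.4, 0.4]
grip_width: 0.639
```

Emit:
jog_arm([
  [0,0,0],
  [0,0,0],
  [0,0,0],
  [0,0,0],
], turn=[0,0,0,0], grip=54.2)

```text
clock: 17.87
position: [0.4643, 0.3317, 0.034]
ee_rot: [0.771, 0.636, 0.002, 0.002]
ft_force: [-1.1, 0.2, -1.7]
grip_width: 0.633
```

```bash
python3 look.py
```

```text
17.8667 [0.4643 0.3317 0.034 ] yaw -10.961457672821282 w 54.09039739312147 [-1.1393  0.1954 -1.6764]
s tcp+20 [265.6495 199.4472] tcp-60 [267.8234 222.3105]
screw_stem [(0.55, [214.2, 211.1]), (0.5, [264.2, 202.8])]
screw_wings [(0.72, [265.3, 199.2]), (0.47, [206.4, 214.3])]
screw_tip [(0.45, [269.8, 213.9])]
t tcp+20 [217.3723 252.4669] tcp-60 [222.7543 254.0454]
screw_stem [(0.75, [230.5, 254.5]), (0.56, [192.9, 305.7]), (0.16, [383.8, 208.5])]
screw_wings [(0.64, [219.4, 253.3]), (0.6, [184.8, 312.7])]
screw_tip [(0.58, [248.4, 259.8])]
```

```bash
cat > tilt.py <<'E'
from fit import *
from scipy.optimize import least_squares
def tilt(dz0=.0226,verbose=True):
    o=manip.get_obs();q=o["ee_rot"];yw=np.arctan2(1-2*q[0]**2,2*q[0]*q[1])
    d=np.array([np.cos(yw-np.pi/2),np.sin(yw-np.pi/2),0]); 
    s=manip.camera("side");t=manip.camera("top"); L=[]
    P=o["position"]+[0,0,dz0]
    def pt(v,l): return P+[v[1],v[2],v[3]]+l*(np.cos(v[0])*d-np.sin(v[0])*np.array([0,0,1]))
    for p in(s,t):
        for k,l in(("screw_wings",0),("screw_stem",.0315),("screw_tip",.081)):
            for r in manip.pinpoint(p,k)[:4]:
                a=np.array(r["at"])
                if r["confidence"]>.3 and np.linalg.norm(a-proj(p,P))<l*450+12: L.append((p,k,l,a)); break
    f=lambda v:np.concatenate([proj(p,pt(v,l))-a for p,k,l,a in L]+[np.array(v[1:])/.002])
    best=min((least_squares(f,[g,0,0,0],loss="soft_l1") for g in(0,.8,1.57)),key=lambda r:r.cost)
    print("clock",o["clock"],"w",round(o["grip_width"]*85.4,2),"F",np.round(o["ft_force"],1),"tcp",np.round(o["position"],4),"n",len(L),"TILT deg",round(np.degrees(best.x[0]),1),"off mm",np.round(best.x[1:]*1000,1),"cost",round(best.cost,2))
if __name__=="__main__": tilt()
E
python3 tilt.py
```

```text
clock 18.2667 w 54.35 F [-0.3 -0.  -1.9] tcp [0.4639 0.3314 0.0333] n 6 TILT deg 7.5 off mm [ 0.6 -1.   0.1] cost 4.64
```

Emit:
jog_arm([
  [0,0,0],
  [0,0,0],
  [0,0,0],
  [0,0,0],
], turn=[0,0,0,0], grip=54.8)

```text
clock: 19.0
position: [0.464, 0.3313, 0.0333]
ee_rot: [0.771, 0.636, 0.002, 0.003]
ft_force: [0.0, -0.7, -1.9]
grip_width: 0.641
```

```bash
python3 tilt.py
```

```text
clock 19.0 w 54.76 F [ 0.  -0.7 -1.9] tcp [0.464  0.3313 0.0333] n 6 TILT deg -4.9 off mm [-3.5 -0.1 -1.4] cost 45.82
```

```bash
python3 look.py|tail -8; python3 tilt.py
```

```text
s tcp+20 [265.6109 199.7393] tcp-60 [267.7859 222.593 ]
screw_stem [(0.57, [265.9, 204.3])]
screw_wings [(0.76, [263.5, 199.0]), (0.65, [203.6, 212.9]), (0.26, [466.3, 353.4])]
screw_tip [(0.61, [271.2, 213.1]), (0.49, [231.3, 213.3])]
t tcp+20 [217.5532 252.5984] tcp-60 [222.9241 254.1699]
screw_stem [(0.46, [231.2, 255.0]), (0.44, [191.7, 302.8])]
screw_wings [(0.64, [186.5, 314.6]), (0.6, [215.5, 255.0])]
screw_tip [(0.6, [246.9, 259.5])]
clock 19.8 w 55.08 F [-0.7  0.1 -1.1] tcp [0.4639 0.3314 0.0333] n 6 TILT deg 1.7 off mm [-2.9 -2.4  0.3] cost 40.72
```

Emit:
jog_arm([
  [0,0,0],
  [0,0,0],
  [0,0,0],
  [0,0,0],
], turn=[0,0,0,0], grip=55.3)

```text
clock: 20.53
position: [0.4639, 0.3314, 0.0333]
ee_rot: [0.771, 0.636, 0.002, 0.003]
ft_force: [-0.2, 0.6, -1.5]
grip_width: 0.65
```

```bash
python3 tilt.py
```

```text
clock 20.5333 w 55.53 F [-0.2  0.6 -1.5] tcp [0.4639 0.3314 0.0333] n 6 TILT deg 4.2 off mm [-0.8 -0.2 -0.5] cost 42.24
```

Emit:
jog_arm([
  [0,0,0],
  [0,0,0],
  [0,0,0],
  [0,0,0],
], turn=[0,0,0,0], grip=55.8)

```text
clock: 21.27
position: [0.4639, 0.3314, 0.0333]
ee_rot: [0.771, 0.636, 0.002, 0.003]
ft_force: [1.1, -0.9, -1.4]
grip_width: 0.655
```

```bash
python3 tilt.py
```

```text
clock 21.2667 w 55.95 F [ 1.1 -0.9 -1.4] tcp [0.4639 0.3314 0.0333] n 6 TILT deg 34.6 off mm [-2.4 -0.3 -0.7] cost 22.7
```

The tilt is now 34°, the tip has swung onto the table, and the screw is still held. I'll lift gently so it swings on.

Emit:
jog_arm([
  [0,0,3],
  [0,0,8],
  [0,0,14],
  [0,0,20],
  [0,0,26],
  [0,0,32],
  [0,0,38],
  [0,0,44],
  [0,0,48],
  [0,0,50],
  [0,0,50],
], turn=[0,0,0,0,0,0,0,0,0,0,0])

```text
clock: 22.58
position: [0.4641, 0.3315, 0.0838]
ee_rot: [0.771, 0.636, 0.002, 0.003]
ft_force: [0.8, -0.6, -1.6]
grip_width: 0.655
```

```bash
python3 tilt.py
```

```text
clock 22.5833 w 55.9 F [ 0.8 -0.6 -1.6] tcp [0.4641 0.3315 0.0838] n 6 TILT deg 39.6 off mm [-1.1 -0.1  0.6] cost 46.39
```

Emit:
jog_arm([
  [0,0,0],
  [0,0,0],
  [0,0,0],
], turn=[0,0,0], grip=56.1)

```text
clock: 23.23
position: [0.4638, 0.3313, 0.083]
ee_rot: [0.771, 0.636, 0.002, 0.003]
ft_force: [0.8, 0.1, -0.8]
grip_width: 0.654
```

```bash
python3 tilt.py; python3 look.py|tail -8
```

```text
clock 23.2333 w 55.87 F [ 0.8  0.1 -0.8] tcp [0.4638 0.3313 0.083 ] n 6 TILT deg 56.3 off mm [-0.2  0.3  0.6] cost 5.26
s tcp+20 [264.1728 184.746 ] tcp-60 [266.439  208.5534]
screw_stem [(0.69, [215.4, 213.6]), (0.51, [266.8, 192.4])]
screw_wings [(0.7, [264.0, 185.0]), (0.68, [204.5, 215.4])]
screw_tip [(0.81, [232.0, 214.5]), (0.72, [268.8, 213.1])]
t tcp+20 [213.9551 251.5591] tcp-60 [219.6708 253.2308]
screw_stem [(0.46, [190.2, 305.9]), (0.45, [221.1, 252.1])]
screw_wings [(0.64, [210.9, 252.5]), (0.56, [187.8, 316.7]), (0.33, [395.4, 208.1])]
screw_tip [(0.49, [236.1, 256.2])]
```

Emit:
jog_arm([
  [0,0,8],
  [0,0,20],
  [0,0,30],
  [0,0,30],
], turn=[0,0,0,0], grip=56.3)

```text
clock: 24.37
position: [0.4652, 0.3323, 0.1163]
ee_rot: [0.771, 0.636, 0.004, 0.002]
ft_force: [0.7, 0.6, -0.0]
grip_width: 0.656
```

```bash
python3 tilt.py
```

```text
clock 24.3667 w 56.05 F [ 0.7  0.6 -0. ] tcp [0.4652 0.3323 0.1163] n 5 TILT deg 62.5 off mm [-1.3  0.1  0.3] cost 4.61
```

Tilt is about 62° and gravity alone is running out. I'll firm the grip and bring the tip against the fixed near side of the board (26 mm high), pushing the tip back under the wings until the screw is upright. I'm keeping clear of the steamer on the way.

Emit:
jog_arm([
  [0,0,0],
  [-4,-15,0],
  [-9,-35,0],
  [-15,-56,0],
  [-21,-78,0],
  [-28,-100,0],
  [-35,-122,0],
  [-35,-144,0],
  [-35,-166,0],
  [-35,-188,0],
  [-35,-210,0],
  [-35,-230,0],
], turn=[0,5,12,19,26,33,40,47,54,61,68,75], grip=48, grip_force=20)

```text
clock: 25.77
position: [0.4285, 0.0997, 0.1126]
ee_rot: [0.222, 0.975, 0.003, 0.001]
ft_force: [-0.1, 0.1, -0.4]
grip_width: 0.643
```

Emit:
jog_arm([
  [0,-20,0],
  [0,-42,0],
  [2,-64,0],
  [5,-86,0],
  [9,-108,0],
  [14,-130,0],
  [19,-152,0],
  [24,-174,0],
  [29,-194,0],
  [33,-206,0],
  [36,-210,0],
  [36,-210,0],
], turn=[6,13,13.4,13.4,13.4,13.4,13.4,13.4,13.4,13.4,13.4,13.4])

```text
clock: 26.77
position: [0.4648, -0.1111, 0.1126]
ee_rot: [0.108, 0.994, 0.003, 0.001]
ft_force: [-0.7, 0.3, -1.7]
grip_width: 0.642
```

```bash
python3 tilt.py; python3 look.py
```

```text
clock 26.7667 w 54.83 F [-0.7  0.3 -1.7] tcp [ 0.4648 -0.1111  0.1126] n 3 TILT deg 63.5 off mm [0.2 1.3 2.2] cost 3.41
27.1667 [ 0.4644 -0.1097  0.1127] yaw 77.80430175253831 w 54.74012462257369 [ 0.477  -0.4017 -0.4076]
s tcp+20 [334.3688 249.7591] tcp-60 [334.3401 279.0518]
screw_stem [(0.55, [341.1, 255.8]), (0.49, [212.6, 213.1])]
screw_wings [(0.8, [206.7, 216.1]), (0.45, [333.6, 246.9])]
screw_tip [(0.7, [230.8, 215.3]), (0.59, [350.4, 272.6])]
t tcp+20 [377.9561 249.764 ] tcp-60 [375.4862 251.5539]
screw_stem [(0.55, [191.3, 302.5])]
screw_wings [(0.57, [188.7, 313.0])]
screw_tip [(0.49, [200.1, 291.6])]
```

Emit:
jog_arm([
  [0,0,-20],
  [0,0,-38],
  [0,0,-44],
  [8,-2,-44],
  [16,-3.5,-44],
  [24,-5,-44],
  [32,-7,-44],
  [40,-8.5,-44],
  [47,-10,-44],
  [53,-11.5,-44],
  [57,-12.3,-44],
  [57,-12.3,-44],
], turn=[0,0,0,0,0,0,0,0,0,0,0,0])

```text
clock: 28.57
position: [0.5221, -0.1229, 0.0686]
ee_rot: [0.107, 0.994, 0.003, 0.001]
ft_force: [-1.1, 0.1, -0.2]
grip_width: 0.636
```

```bash
python3 tilt.py; python3 look.py | sed -n 1,5p
python3 - <<'E'
from fit import *
s=manip.camera("side");t=manip.camera("top");o=manip.get_obs();c=proj(s,o["position"]).astype(int)
save(s,"g9.png",(c[0]-40,c[1]-40,c[0]+40,c[1]+40),7)
E
```

```text
clock 28.5667 w 54.35 F [-1.1  0.1 -0.2] tcp [ 0.5221 -0.1229  0.0686] n 3 TILT deg 93.2 off mm [-0.5  1.9  1.5] cost 2.59
28.9667 [ 0.5213 -0.1226  0.0686] yaw 77.74628296215106 w 54.17007323014188 [-0.6443  0.135  -1.1598]
s tcp+20 [359.3731 262.2279] tcp-60 [358.2829 289.9807]
screw_stem [(0.79, [356.4, 271.0]), (0.56, [214.5, 211.9])]
screw_wings [(0.74, [392.8, 358.7]), (0.69, [355.4, 261.4]), (0.46, [205.2, 212.7])]
screw_tip [(0.73, [228.4, 213.8]), (0.58, [358.2, 289.4])]
```

View pics/g9.png

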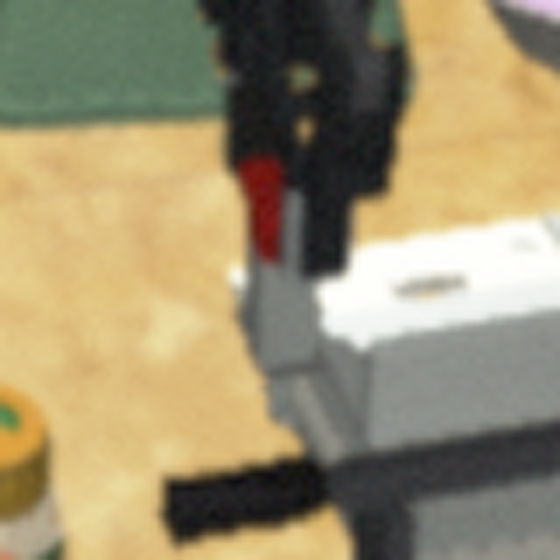

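The screw stands upright against the board's near side, with the stem visible at crop (285,320). Now I'll lift, turn so the wings lie along the slots, and go over the middle hole.

Emit:
jog_arm([
  [-3,0,15],
  [-3,0,35],
  [-3,0,50],
  [2,-1,55],
  [9,-2,55],
  [17,-3,55],
  [25,-4.5,55],
  [33,-6,55],
  [41,-7.5,55],
  [49,-9,55],
  [57,-10.5,55],
  [63,-11.5,55],
], turn=[0,0,-6,-13,-20,-27,-34,-41,-48,-55,-62,-69], grip=44, grip_force=35)

```text
clock: 30.47
position: [0.5855, -0.1339, 0.1238]
ee_rot: [0.653, 0.757, 0.002, 0.003]
ft_force: [-0.2, -0.9, -0.2]
grip_width: 0.627
```

Emit:
jog_arm([
  [3,-1,0],
  [5.3,-1,0],
  [5.3,-1,-6],
  [5.3,-1,-14],
  [5.3,-1,-20],
  [5.3,-1,-20],
], turn=[-7,-14,-20.5,-21.5,-21.5,-21.5])

```text
clock: 30.97
position: [0.5901, -0.1345, 0.1022]
ee_rot: [0.782, 0.624, 0.001, 0.003]
ft_force: [0.4, 0.3, -0.9]
grip_width: 0.626
```

```bash
cat > avg.py <<'E'
from fit import *
np.set_printoptions(precision=4,suppress=True)
o=manip.get_obs();q=o["ee_rot"];P=o["position"]
print(o["clock"],P,"yaw",np.degrees(np.arctan2(1-2*q[0]**2,2*q[0]*q[1])),"w",o["grip_width"]*85.4,o["ft_force"])
A={}
for i in range(5):
  for n in("side","top"):
    p=manip.camera(n)
    for k,dz in(("screw_wings",.0226),("screw_stem",-.009),("screw_tip",-.0585)):
      X=P+[0,0,dz]; u=proj(p,X)
      c=[r["at"] for r in manip.pinpoint(p,k) if np.linalg.norm(np.array(r["at"])-u)<12]
      if c: A.setdefault((n,k),[]).append(np.array(c[0])-u)
for k,v in A.items(): print(k,len(v),"px off",np.median(v,0),np.std(v,0))
p=manip.camera("side");print("px/m: +x",proj(p,P+[.01,0,0])-proj(p,P),"+y",proj(p,P+[0,.01,0])-proj(p,P),"+z",proj(p,P+[0,0,.01])-proj(p,P))
E
python3 avg.py
```

```text
30.9667 [ 0.5901 -0.1345  0.1022] yaw -12.840407384486172 w 53.498314674550194 [ 0.4355  0.3291 -0.8891]
('side', 'screw_wings') 5 px off [-0.5698  0.4399] [1.3336 1.1136]
('side', 'screw_stem') 4 px off [-0.8131 -1.6224] [0.3961 0.8584]
('side', 'screw_tip') 5 px off [ 0.8208 -0.077 ] [1.0819 1.4344]
px/m: +x [ 3.6753 -1.1549] +y [-2.4636 -2.1706] +z [ 0.3021 -3.6672]
```

Emit:
jog_arm([
  [0,0,-5],
  [0,0,-10],
  [0,0,-13],
  [0,0,-16],
  [0,0,-19],
  [0,0,-21],
  [0,0,-21],
], turn=[0,0,0,0,0,0,0])

```text
clock: 33.6
position: [0.5907, -0.1348, 0.0823]
ee_rot: [0.783, 0.622, 0.001, 0.003]
ft_force: [0.0, 0.1, -0.3]
grip_width: 0.631
```

```bash
python3 avg.py
```

```text
33.6 [ 0.5907 -0.1348  0.0823] yaw -13.058128434713652 w 53.89732352384726 [ 0.0272  0.0717 -0.2813]
('side', 'screw_wings') 5 px off [-2.8502 -0.5221] [1.0268 0.5636]
('side', 'screw_stem') 5 px off [-0.6092 -0.4837] [2.2957 1.52  ]
('side', 'screw_tip') 4 px off [-1.6483  0.3795] [0.8441 0.6418]
px/m: +x [ 3.6369 -1.1689] +y [-2.4349 -2.2007] +z [ 0.2972 -3.5881]
```

No resistance with the tip about 8 mm into the keyhole. I'll continue down.

Emit:
jog_arm([
  [0,0,-3],
  [0,0,-6],
  [0,0,-9],
  [0,0,-12],
  [0,0,-14],
  [0,0,-14],
], turn=[0,0,0,0,0,0])

```text
clock: 36.15
position: [0.5905, -0.1349, 0.0681]
ee_rot: [0.783, 0.622, 0.001, 0.003]
ft_force: [0.4, 0.7, -0.9]
grip_width: 0.629
```

Emit:
jog_arm([
  [0,0,-2],
  [0,0,-4],
  [0,0,-5],
  [0,0,-6],
  [0,0,-7],
  [0,0,-8],
  [0,0,-8],
], turn=[0,0,0,0,0,0,0])

```text
clock: 36.73
position: [0.5905, -0.1352, 0.0605]
ee_rot: [0.783, 0.622, 0.001, 0.003]
ft_force: [-2.0, -0.8, 3.6]
grip_width: 0.627
```

Run:
```python
from fit import *
s=manip.camera("side");o=manip.get_obs();P=o["position"];c=proj(s,P).astype(int)
print(P,o["ft_force"],o["grip_width"]*85.4)
for k in("screw_wings","screw_stem","screw_tip"):print(k,[(round(r["confidence"],2),r["at"]) for r in manip.pinpoint(s,k)[:3]])
M=np.array([.5896,-.135,0])
for z in(.086,.0545,.032,.005):print(z,proj(s,M+[0,0,z]))
save(s,"g10.png",(c[0]-40,c[1]-40,c[0]+40,c[1]+40),7)
```

```text
[ 0.59054338 -0.1351804   0.06055228] [-1.11426433  0.57743874  4.65952319] 53.81231332910655
screw_wings [(0.77, [204.5, 212.1]), (0.74, [387.9, 258.8])]
screw_stem [(0.79, [213.8, 214.2]), (0.5, [385.4, 268.9])]
screw_tip [(0.67, [230.5, 213.4]), (0.63, [384.2, 285.3]), (0.29, [391.0, 359.3])]
0.086 [387.8474075  257.83996116]
0.0545 [386.93362173 268.93898769]
0.032 [386.29958102 276.64017427]
0.005 [385.55839378 285.64278417]
```

The screw is home: 4.6 N contact force, and the wings at px (387.9,258.8) against an expected (387.8,257.8). Now the quarter turn to lock.

Emit:
jog_arm([
  [0,0,0.5],
  [0,0,0.5],
  [0,0,0.5],
  [0,0,0.5],
  [0,0,0.5],
  [0,0,0.5],
  [0,0,0.5],
  [0,0,0.5],
  [0,0,0.5],
  [0,0,0.5],
  [0,0,0.5],
  [0,0,0.5],
], turn=[7,14,21,28,35,42,49,56,63,70,77,84])

```text
clock: 37.93
position: [0.5906, -0.135, 0.0608]
ee_rot: [0.163, 0.987, 0.003, 0.002]
ft_force: [0.5, -0.7, -0.9]
grip_width: 0.628
```

Emit:
jog_arm([
  [0,0,0],
  [0,0,0],
  [0,0,0],
], turn=[5,7,7])

```text
clock: 38.18
position: [0.5908, -0.1349, 0.0607]
ee_rot: [0.101, 0.995, 0.003, 0.002]
ft_force: [0.4, 0.4, -0.1]
grip_width: 0.626
```

Run:
```python
from fit import *
o=manip.get_obs();q=o["ee_rot"]
print(o["clock"],o["position"],"yaw",np.degrees(np.arctan2(1-2*q[0]**2,2*q[0]*q[1])),o["ft_force"],o["torque"],o["grip_width"]*85.4)
```

```text
38.1833 [ 0.59081471 -0.1348906   0.06070584] yaw 78.36730535658825 [ 0.37141607  0.43485046 -0.10734696] [ 0.08828296 -0.1215764  -0.01005255] 53.44849083161938
```

Emit:
jog_arm([
  [0,0,0],
  [0,0,0],
  [0,0,0],
  [0,0,10],
  [0,0,35],
  [0,0,70],
  [0,0,110],
  [-40,10,130],
  [-80,40,140],
  [-110,75,140],
  [-130,110,140],
  [-140,150,140],
], turn=[0,0,0,0,0,0,0,0,0,0,0,0], grip=72)

```text
clock: 39.18
position: [0.4536, 0.0014, 0.2019]
ee_rot: [0.103, 0.995, 0.004, 0.002]
ft_force: [1.2, 1.1, -0.3]
grip_width: 0.844
```

Run:
```python
from fit import *
np.set_printoptions(precision=4,suppress=True)
o=manip.get_obs();print(o["clock"],o["position"],o["grip_width"]*85.4)
s=manip.camera("side");t=manip.camera("top")
M=np.array([.5896,-.135,0])
for n,p in(("s",s),("t",t)):
  for k in("screw_wings","screw_stem","screw_tip","stop_hole","stop_face"):
    print(n,k,[(round(r["confidence"],2),r["at"]) for r in manip.pinpoint(p,k)[:3]])
  print([proj(p,M+[0,0,z]) for z in(.086,.0545)])
  f=p["frame"].astype(int);m=(f[:,:,0]>100)&(f[:,:,1]<80)&(f[:,:,2]<80);m[:,:350]=0;m[:,430:]=0;m[:170]=0;m[300:]=0
  yy,xx=np.nonzero(m);Q=np.array([onz(p,u,.086)[:2] for u in zip(xx,yy)]);e,v=np.linalg.eigh(np.cov(Q.T));print("red",xx.mean(),yy.mean(),Q.mean(0),v[:,1],np.degrees(np.arctan2(v[1,1],v[0,1])),np.sqrt(e))
f=np.hstack([cv2.resize(p["frame"][b[1]:b[3],b[0]:b[2],::-1],(400,400),interpolation=cv2.INTER_CUBIC) for p,b in((t,(350,170,430,250)),(s,(345,235,435,325)))])
cv2.imwrite("pics/fin.png",f)
```

```text
39.1833 [0.4536 0.0014 0.2019] 72.05102635243136
s screw_wings [(0.71, [388.0, 257.9]), (0.54, [203.3, 214.3])]
s screw_stem [(0.75, [386.3, 267.8]), (0.47, [211.9, 213.1]), (0.41, [355.0, 354.4])]
s screw_tip [(0.77, [230.2, 210.2]), (0.51, [385.6, 284.6])]
s stop_hole [(0.93, [388.3, 281.0])]
s stop_face [(0.83, [393.6, 278.8])]
[array([387.8474, 257.84  ]), array([386.9336, 268.939 ])]
red 388.73275862068965 258.0948275862069 [ 0.5909 -0.1366] [0.3364 0.9417] 70.34207852026617 [0.0054 0.0159]
t screw_wings [(0.86, [185.6, 316.8]), (0.73, [383.4, 201.6])]
t screw_stem [(0.68, [190.5, 305.1]), (0.56, [383.3, 209.7])]
t screw_tip [(0.65, [199.5, 288.8])]
t stop_hole [(0.75, [383.9, 208.7])]
t stop_face [(0.73, [396.3, 207.7])]
[array([385.128 , 205.4397]), array([384.0183, 207.0179])]
red 385.7477477477477 204.4954954954955 [ 0.5922 -0.1367] [0.2078 0.9782] 78.00545810406314 [0.0048 0.0143]
```

View pics/fin.png

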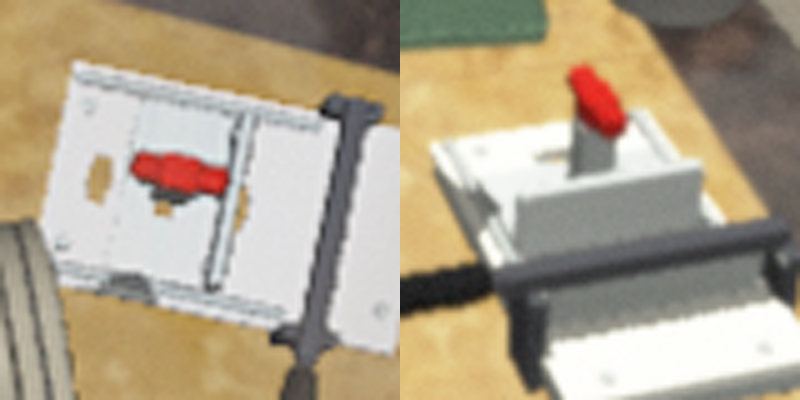

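The picture shows the screw upright, with its wings along the board's length: 78° measured against 77.4° wanted. The wing centre matches the home height to within 1 px, the stop is in place, and the gripper is clear.

```bash
python3 -c "
from workcell import manip
print(manip.hand_in())"
```

```text
the job is handed in; nothing more can be done
None
```

I set the stop at the middle length, locked it with the red thumbscrew, and handed the job in at about 39 s. The hand-in gave no verdict, so success rests on my own checks.

**What I did:** I placed the stop over the middle keyhole, face towards the blade. The screw lay flat, so I gripped its wing ends, let it swing down in a loosened grip, and pushed it upright against the board's side. It then went down through both keyholes until it rested, and I gave it a quarter turn and let go.

**Last checks:**
- **Stop:** after placing, its keyhole showed at (382.9, 208.5) px, against (382.9, 208.6) px for the board's middle hole before. It still looked in place at the end.
- **Screw home:** I felt about 4.6 N of contact when it went down. After release, the wing centre was about 1 px from the home position in the side view. The top view puts it 2–3 mm off the hole axis, which is within camera error.
- **Screw locked:** the wings lie at 78° in the top view, with 77.4° square across the slots. The side view read 70°, which is less reliable but still within the 0.5 rad limit.
- **Gripper and bystanders:** the gripper was clear of everything at the end. The stamp and rice cakes were never approached, and I did not measure them again.

**What went wrong on the way:** three attempts to grip the screw missed because the fingertips sit higher than the nominal TCP when open. While the screw was swinging, the tilt estimates from the trained networks were noisy.

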